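# Take a wall-thickness reading on the bracket

## Task

Take the orange thickness probe out of its stand, push its brass tip down in the dish of the fluid dispenser until the dish is fully down, and let the dish come back up. Then set the tip in the middle of the red ring on the bracket's sloping face, probe square to that face, lightly pressed so that the sprung tip is about half-way in, and finish while still holding it there with the gripper. Be gentle with both, and leave the other things where they are.

Things in the scene. Friction and masses are not known exactly. Their poses are not given: they have to be found in the camera images.
- probe_grip (a point): Orange pen-shaped probe, 160 g, upright in the stand: square grip 26 x 26 x 90 mm, below it a steel nose 20 mm across, 30 mm long, then a brass tip 14 mm across sticking out 16 mm. This point is on its axis, 50 mm above the lower end of the square grip, 40 mm below the top, 96 mm above the face of the sprung-out tip. z points along the probe away from the tip; x, y are square to the flats.
- tip_face (a point): Centre of the flat end face of the brass tip, on the probe's axis; axes as the probe's.
- tip (a joint): How far the sprung brass tip is pushed into the probe: 0 out, 0.012 m fully in. It needs 1.5 N to start and 0.5 N more per mm (4.5 N half-way, 7.5 N fully in).
- stand: The probe's fixed black stand, a block 70 x 70 x 55 mm with a vertical hole 25 mm across through its middle. Origin at the centre of its underside, on the bench. Nose and tip hang free in the hole and the square grip rests on the block's top; the probe must rise 46 mm to come clear.
- dish_floor (a point): Centre of the floor of the round steel dish on top of the fixed white plunger dispenser (bottle 72 mm across, blue collar, rubber foot 90 mm across). The dish is 58 mm across with a rim 3 mm above its floor; its floor is 111 mm above the bench when up. z is up.
- dish (a joint): How far the sprung dish is pushed down: 0 up, 0.008 m fully down. It needs 1.6 N to start and 3.2 N when fully down (the probe's own tip gives about 3.5 mm at that force).
- spot (a point): Centre of the red ring (28 mm outside, 22 mm inside, small cross in the middle) painted on the sloping steel face of the fixed bracket. The face, 140 x 110 mm, slopes 20 degrees; this point is its centre, 66 mm above the bench. The blue base plate is 150 x 130 mm. z is the face's outward normal, x runs up the slope, y level across it.
- wax_tin: Bystander: round wax tin, green lid, 67 mm across and 33 mm high; origin at the centre of its underside.
- tape_measure: Bystander: yellow tape measure, 39 x 84 x 64 mm; origin at the centre of its underside.
- wedge: Bystander: flat pale pine offcut, 45 x 100 x 18 mm, long along its y; origin at the centre of its underside.
- pliers: Bystander: red-handled pliers lying flat, 62 x 150 x 14 mm, long along its y; origin at the centre of its underside.
Mind the look-alikes: they are no part of the job. There is more than one size of the stand; the one meant has the size given above.

How it is judged (in metres and radians):
On the way, in this order (a step that is already met when the one before it is completed fails the run):
1. the probe is out of its stand, held by the gripper (z of tip_face in the frame of stand above 0.055 m and contact force between the fingers and probe above 1 N), for 0.1 s.
2. the dispenser's dish is pressed down (more than 6 of its 8 mm) by the probe's tip (value of joint dish above 0.006 m and contact force between tip and dispenser above 0.8 N), for 0.1 s.
3. the dish is back up and the tip clear of it (value of joint dish below 0.0015 m and contact force between probe and dispenser below 0.05 N), for 0.1 s.
At the end, for the whole second after the job is handed in: The gripper holds the probe at rest: tip face within 7 mm of the ring's centre, probe within 0.12 rad (7 degrees) of square to the sloping face, tip pressing on the bracket with 2 to 8 N and pushed in 2 to 10 mm of its 12 mm; the dish is up (distance between tip_face and spot below 0.007 m and angle between the z axis of probe_grip and the z axis of spot, either way round below 0.12 rad and contact force between tip and bracket between 2 and 8 N and value of joint tip between 0.002 and 0.01 m and contact force between the fingers and probe above 1 N and linear speed of probe below 0.02 m/s and value of joint dish below 0.0015 m); the arm keeps its last pose, push and grip.
It fails at once if the bracket or the dispenser is pressed or struck with more than 20 N by the probe (contact force between probe and bracket above 20 N or contact force between probe and dispenser above 20 N).
It fails at once if a bystander is moved more than 20 mm (distance of any of wax_tin, tape_measure, wedge, pliers from where it was at the start of the episode above 0.02 m).
It also fails if it takes over 50 s, if anything falls off the work surface, if the arm or the gripper's body presses on something with over 40 N, if the wrist force passes 120 N, or if a joint passes its speed limit or range.

## Robot

A 6-joint arm with a two-finger parallel gripper is mounted at the origin on a cart in front of the work surface, level with it; the furniture and walls round the work are solid. World frame = base frame: x ahead of the robot, y to its left, z up, the work surface at z = 0. Lengths are in mm, angles in rad, forces in N, time in s.
With the tool pointing down it reaches from about 300 to 775 mm from the base axis. Payload 14.6 kg.
Tool frame: the origin (TCP) lies at the centre of the arm's flange, where the gripper is bolted on; the fingertips stand 199 mm ahead of it and the grasp point (between the pads) lies 180 mm ahead of it; z points along the fingers, y is the line along which they close (so a half turn about z gives the same grasp; the last joint's range is limited). The gripper opens to 94 mm and grips with 3 to 60 N. Pads are 16 mm wide; open, the fingers measure 119 mm over their backs; the gripper's body (75 mm by 177 mm) begins 78 mm behind the grasp point.
Start: joints at [-1.24, 0.3, 1.521, -0, 1.321, -0.067], TCP at [213.058, -507.048, 404.646] pointing down, gripper open.
Joint ranges: [-3.03, 3.03], [-0.79, 2.21], [0.23, 2.52], [-1.04, 4.18], [0, 3.07], [-2.55, 2.55]. Speed limits (rad/s): [2.22, 2.22, 2.57, 3.14, 3.14, 3.14].

## Interface

Orientations are given as [roll, pitch, yaw] about the fixed x, y, z axes, in that order (R = Rz(yaw) Ry(pitch) Rx(roll)).
In Python, from cell import manip, optics, workorder gives the robot as it stands.
- The arm moves only by the tool step_arm, never from a script. Its argument "increments" is a list that holds one entry, the list of rows, each a list of 7 numbers: the turn, a rotation vector about the tool's x, y, z as a fraction of full scale, then the shift along the tool's x, y, z as a fraction of full scale, then the closure, from -1 (fully open) to 1 (shut). In form: [[[wx, wy, wz, tx, ty, tz, fingers], ...]]. A call has 1 to 5 rows; each row shifts and turns the commanded pose from where the row before left it, along the tool's axes as they then stand; what a row does not reach is not made up. Full scale, the value 1, is 40 mm for a shift and 45 degrees for a turn. A row lasts 1/10 s, in which the tool goes at most 50 mm and 8.59 degrees, less where a joint would pass 70% of its speed; a pose out of reach is approached as far as the arm can. A call with a number of a shift or a turn outside -1 to 1 is refused whole. A call with a gripper value outside its range is refused whole. The fingers move at their own pace and stop on an object; "newtons" is the grip in N (left out, the last holds). Time passes only in rows, so rows that do not move let the fingers close. It gives the time, the measured TCP pose, the force, the opening and the grip force at its end, in the units of the state.
- manip.read_state(): the state, without advancing time (a new reading comes with each control period).
- optics.camera(name): name is "scene" or "top"; returns a dict with "frame" (480x640x3 uint8, red, green, blue), "range_z" (480x640 float32, mm along the optical axis (not along the pixel's ray), 0 where there is no reading), "mtx" (3x3 intrinsics, pixels), "cam_to_world" (4x4, takes a point from camera to world coordinates). Camera axes: x right, y down, z forward; pixel columns grow to the right and rows downward; lengths in mm; the calibration is good to about 2 mm. A picture is of the moment at which its call begins.
- workorder.sign_off(): hands the job in; it is judged then, once.
The state is a dict: "clock": time; "joints": joint angles; "qd": joint speeds; "effort": joint torques, N m; "eef_pos": TCP position; "eef_rot": TCP orientation; "wrist_force": force on the tool from outside, world axes, zero at the start; "moment": the same for the moment, N m; "finger_gap": finger opening in mm; "finger_force": force on a finger pad.
Only numpy, scipy, OpenCV 4.12 (cv2) and the standard library are available. Lean on these libraries where they do the work, as an engineer would, in place of code of your own. Each camera call takes 0.05 s, during which the arm holds its last target. There are 200 camera calls.

## Working session

There is one attempt and no reset: what is moved stays moved. The work goes in short steps, Python scripts to look and compute and a tool call to move; the robot and the scene stay as the last step left them, time stands still between calls to the robot, and variables do not carry over. Pictures are saved under pics/ and viewed, at most 10 in all, crops included, and the job is handed in when it is done.

Besides the shell and the picture viewer there is one more tool, called after "Emit:" in YAML: its name, and indented under it one key for each argument. step_arm: Moves the arm, as the interface text tells. Its arguments: {"type":"object","properties":{"increments":{"type":"array","items":{"type":"array","items":{"type":"array","items":{"type":"number"}}}},"newtons":{"type":"number"}},"required":["increments"]}

```bash
mkdir -p pics
cat > h.py <<'E'
from cell import manip, optics, workorder
import numpy as np, cv2
def shot(n):
    c=optics.camera(n); c={k:np.array(v) for k,v in c.items()}
    np.savez(f'{n}.npz',**c); return c
def cloud(c):
    K=c['mtx'];z=c['range_z'];v,u=np.indices(z.shape)
    p=np.stack([(u-K[0,2])/K[0,0]*z,(v-K[1,2])/K[1,1]*z,z],-1)
    T=c['cam_to_world'];return p@T[:3,:3].T+T[:3,3]
E
python3 - <<'E'
from h import *
for n in('scene','top'):
    c=shot(n);cv2.imwrite(f'pics/{n}0.png',c['frame'][...,::-1]);print(n,c['mtx'].round(1).tolist(),c['cam_to_world'].round(3).tolist())
print(manip.read_state())
E
```

```text
scene [[589.4, 0.0, 326.7], [0.0, 589.4, 245.7], [0.0, 0.0, 1.0]] [[-0.737, -0.271, 0.619, -287.931], [-0.676, 0.264, -0.688, 793.273], [0.023, -0.926, -0.378, 621.865], [0.0, 0.0, 0.0, 1.0]]
top [[508.6, 0.0, 317.2], [0.0, 508.6, 247.3], [0.0, 0.0, 1.0]] [[-0.008, -0.995, 0.103, 443.758], [-1.0, 0.008, 0.004, -144.746], [-0.004, -0.103, -0.995, 1096.498], [0.0, 0.0, 0.0, 1.0]]
{'clock': 0.1, 'joints': array([-1.23960734e+00,  3.00354130e-01,  1.52149276e+00, -4.74966786e-06,
        1.32070246e+00, -6.65913074e-02]), 'qd': array([ 2.48907888e-06, -1.80753997e-04, -3.35062096e-03,  6.84502764e-04,
       -4.70074594e-04,  6.37871318e-04]), 'effort': array([ 1.82989454e-03, -5.32645261e+01, -3.53281188e+01,  7.10114487e-02,
        2.34947907e-02, -6.10089728e-05]), 'eef_pos': array([ 213.04519508, -507.0242713 ,  404.18776392]), 'eef_rot': array([-3.14063777e+00, -5.90701000e-05,  3.97781440e-01]), 'wrist_force': array([-1.57364496,  0.43271313, -0.38817668]), 'moment': array([ 0.00255291, -0.00306645,  0.016921  ]), 'finger_force': 0.0, 'finger_gap': 93.70290457585136}
```

View pics/scene0.png

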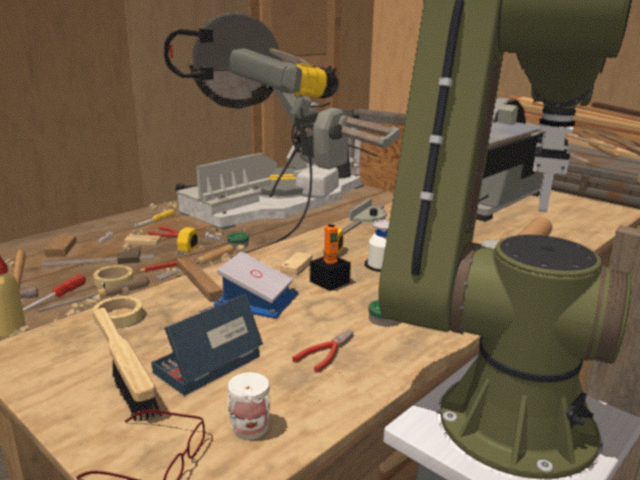

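View pics/top0.png

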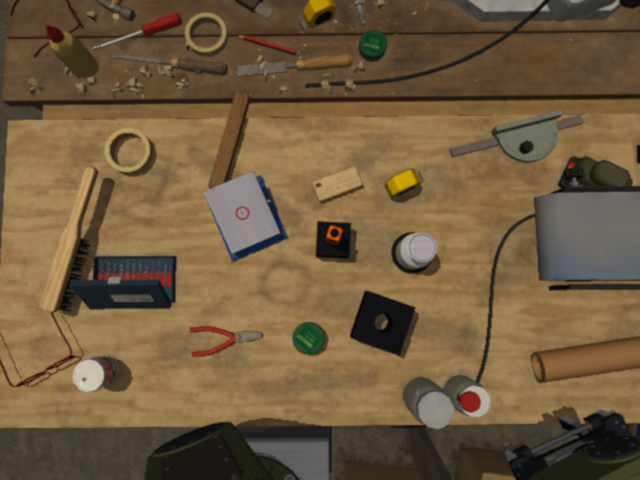

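The top view shows:
- **Probe:** orange, standing in the small black block at (334,238).
- **Look-alike stand:** a larger, empty black block at (384,322).
- **Dispenser:** dish at (418,249).
- **Bracket:** red ring at (243,213).
- **Bystanders:** pliers (225,340), bench tin (309,338), wedge (338,184) and tape (403,181).

The scene view has the probe at (331,245), the ring at (256,273) and the dispenser at (378,250). The block at (334,240) should be the one meant, since it holds the probe. I'll check its size and confirm in a crop.

Run:
```python
from h import *
T=dict(np.load('top.npz'));S=dict(np.load('scene.npz'))
pt,ps=cloud(T),cloud(S)
def hsv(c):return cv2.cvtColor(c['frame'],cv2.COLOR_RGB2HSV)
def box(sh,u0,u1,v0,v1):
    m=np.zeros(sh,bool);m[v0:v1,u0:u1]=1;return m
def rect(P):
    r=cv2.minAreaRect(P[:,:2].astype(np.float32));return np.round(r[0],1),np.round(r[1],1),round(r[2],1)
for nm,p,c,b in(('top',pt,T,(315,355,215,262)),('scene',ps,S,(305,355,220,290))):
    m=box((480,640),*b);h=hsv(c);o=m&(h[...,0]<20)&(h[...,1]>150)&(h[...,2]>80)
    z=p[...,2]; ok=o&(z>70);print(nm,'orange n',ok.sum(),'zpct',np.percentile(z[ok],[5,50,90,98]))
    t=ok&(z>np.percentile(z[ok],98)-6);print(' top',p[t].mean(0),rect(p[t]))
    P=p[ok]
    print(' all',rect(P), 'mean by z',[(a,P[(P[:,2]>a)&(P[:,2]<a+15)].mean(0).round(1).tolist()) for a in(75,95,115,130)if((P[:,2]>a)&(P[:,2]<a+15)).sum()>5])
    bl=m&(h[...,2]<70)&(z>45)&(z<65);print(' stand top',bl.sum(),np.median(z[bl]),rect(p[bl]))
m=box((480,640),345,420,288,360)&(pt[...,2]>40);print('other',np.median(pt[m][:,2]),rect(pt[m]))
# dish
for nm,p,b in(('top',pt,(385,445,225,275)),('scene',ps,(360,400,215,275))):
    m=box((480,640),*b)&(p[...,2]>104)&(p[...,2]<125)
    print(nm,'dish',m.sum(),np.median(p[m],0).round(1),rect(p[m]),np.percentile(p[m][:,2],[5,25,75,95]).round(1))
# bracket
for nm,p,c,b in(('top',pt,T,(200,292,165,265)),('scene',ps,S,(210,300,245,320))):
    h=hsv(c);m=box((480,640),*b)&(p[...,2]>30)&(h[...,1]<60)
    P=p[m];cen=np.median(P,0)
    for _ in range(4):
        cen=P.mean(0);n=np.linalg.svd(P-cen,full_matrices=False)[2][2];n*=np.sign(n[2]);P=P[abs((P-cen)@n)<4]
    r=box((480,640),*b)&((h[...,0]<10)|(h[...,0]>168))&(h[...,1]>70)&(p[...,2]>40)
    R=p[r];v,u=np.nonzero(r)
    print(nm,'n',n,'slope',np.degrees(np.arccos(n[2])),'cen',cen,'ring',r.sum(),R.mean(0),(R.max(0)+R.min(0))/2,np.ptp(R,0),u.min(),u.max(),v.min(),v.max(), 'planeoff',(R.mean(0)-cen)@n)
for nm,c,b in(('top',T,(290,440,200,360)),):
    i=c['frame'][b[2]:b[3],b[0]:b[1],::-1];a=cv2.resize(i,None,fx=3.7,fy=3.7,interpolation=cv2.INTER_CUBIC);cv2.imwrite('pics/crop1.png',cv2.convertScaleAbs(a,alpha=1.6,beta=20))
```

```text
top orange n 138 zpct [139.62249492 143.73191056 146.97042482 150.01244537]
 top [ 564.55985392 -173.91520482  175.1358243 ] (array([ 513.5, -155.4]), array([ 23.9, 139. ]), 71.5)
 all (array([ 514.6, -155.4]), array([ 25.3, 140.9]), 71.3) mean by z [(130, [568.4, -173.7, 142.4])]
 stand top 874 54.790024026383094 (array([ 569.2, -174.3]), array([69.9, 70.1]), 86.5)
scene orange n 388 zpct [ 73.54210603 107.29110786 143.25047192 148.2329088 ]
 top [486.66948053 -78.67222153 188.72508119] (array([137.6, 303.4]), array([  30.3, 1297.4]), 42.3)
 all (array([136.8, 302.7]), array([  32.3, 1297.4]), 42.3) mean by z [(75, [562.6, -164.3, 82.1]), (95, [563.1, -164.7, 102.4]), (115, [566.2, -161.4, 122.5]), (130, [563.6, -164.3, 137.9])]
 stand top 354 54.69518975499045 (array([ 589.8, -231. ]), array([ 89.9, 224.5]), 19.1)
other 78.24574344971836 (array([ 412. , -231.5]), array([184.8, 100.2]), 70.2)
top dish 671 [ 544.2 -345.4  111.4] (array([ 544.2, -345.3]), array([56.1, 55. ]), 88.3) [108.4 110.2 112.7 115.1]
scene dish 131 [ 548.8 -338.1  112.1] (array([ 549.9, -337.9]), array([37.7, 60.3]), 33.6) [109.6 111.1 113.3 115.2]
top n [-0.41384338  0.10474917  0.90430154] slope 25.270624689346047 cen [623.07701681  12.42942685  65.56323439] ring 83 [620.58688699  10.86643073  78.1006243 ] [540.31096187 -58.65297375 577.88158831] [ 193.10628422  172.18673334 1037.23335936] 235 249 206 219 planeoff 12.20438212966898
scene n [ 0.01431831 -0.35047854  0.93646131] slope 20.534473862696345 cen [595.12589598  47.39677082  68.75296495] ring 42 [599.91391275  33.21526833  79.65130435] [174.99150226 395.96699044 341.4847012 ] [925.84424842 794.61280665 560.76051037] 250 262 270 277 planeoff 15.244741783963324
```

View pics/crop1.png

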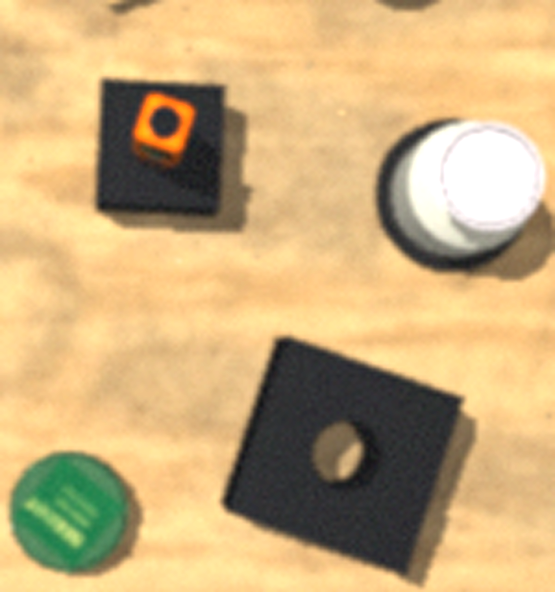

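The crop confirms it: the orange probe stands in the smaller block at crop (162,145), which measures 70 x 70 mm with its top at 55 mm, as specified. The empty block at crop (345,455) is a larger look-alike, about 100 mm. Next I'll refine the bracket, the ring and the probe's yaw with outliers rejected.

```bash
cat > m.py <<'E'
from h import *
T=dict(np.load('top.npz'));S=dict(np.load('scene.npz'))
def box(*b):
    m=np.zeros((480,640),bool);m[b[2]:b[3],b[0]:b[1]]=1;return m
def ray(c,u,v,n,d): # intersect n.x=d
    r=c['cam_to_world'][:3,:3]@np.linalg.inv(c['mtx'])@[u,v,1];o=c['cam_to_world'][:3,3];return o+r*(d-n@o)/(n@r)
rng=np.random.default_rng(0)
planes={}
for nm,c,b in(('top',T,(205,290,170,262)),('scene',S,(212,298,250,315))):
    p=cloud(c);h=cv2.cvtColor(c['frame'],cv2.COLOR_RGB2HSV)
    P=p[box(*b)&(p[...,2]>35)&(p[...,2]<110)&(h[...,1]<90)]
    best=0
    for _ in range(500):
        q=P[rng.choice(len(P),3,False)];n=np.cross(q[1]-q[0],q[2]-q[0]);L=np.linalg.norm(n)
        if L<200: continue
        n/=L;k=abs((P-q[0])@n)<2.5
        if k.sum()>best:best,K=k.sum(),k
    Q=P[K];cen=Q.mean(0);n=np.linalg.svd(Q-cen,full_matrices=False)[2][2];n*=np.sign(n[2])
    r=box(*b)&((h[...,0]<12)|(h[...,0]>165))&(h[...,1]>60)
    nl,l,st,ce=cv2.connectedComponentsWithStats(cv2.dilate(r.astype(np.uint8),np.ones((3,3))))
    i=1+np.argmax(st[1:,4]);v,u=np.nonzero(r&(l==i))
    uc,vc=(u.min()+u.max())/2,(v.min()+v.max())/2
    w=h[v,u,1].astype(float)
    (ex,ey),_,_=cv2.fitEllipse(np.stack([u,v],1).astype(np.float32))
    print(nm,len(P),best,'n',n.round(4),'slope',np.degrees(np.arccos(n[2])).round(2),'az',np.degrees(np.arctan2(-n[1],-n[0])).round(1),'rms',((Q-cen)@n).std().round(2))
    print('  rect in plane',cen.round(1),'ring px',uc,vc,ex,ey,'->',ray(c,ex,ey,n,n@cen).round(1),ray(c,u.mean(),v.mean(),n,n@cen).round(1))
    x=-n*1;x[2]=0;x/=np.linalg.norm(x);y=np.cross([0,0,1],x)
    rr=cv2.minAreaRect(Q[:,:2].astype(np.float32));print('  rect',rr)
# probe top
c=T;p=cloud(c);h=cv2.cvtColor(c['frame'],cv2.COLOR_RGB2HSV)
o=box(318,352,220,256)&(h[...,0]<20)&(h[...,1]>150)&(h[...,2]>170)
v,u=np.nonzero(o);print('bright px',len(u),u.min(),u.max(),v.min(),v.max())
X=np.array([ray(c,a,b,np.array([0,0,1.]),145) for a,b in zip(u,v)])
print('probe top rect @145',cv2.minAreaRect(X[:,:2].astype(np.float32)))
P=p[o];P=P[(P[:,2]>138)&(P[:,2]<152)];print(len(P),np.median(P,0),cv2.minAreaRect(P[:,:2].astype(np.float32)))
i=cv2.resize(c['frame'][218:258,315:355,::-1],(480,480),interpolation=cv2.INTER_CUBIC)
j=cv2.resize(S['frame'][215:295,295:375,::-1],(480,480),interpolation=cv2.INTER_CUBIC);cv2.imwrite('pics/crop2.png',np.hstack([i,j])[:, :960][::1,::1] if 0 else cv2.resize(np.hstack([i,j]),(800,400)))
E
python3 m.py
```

```text
top 3584 2890 n [-0.3142 -0.1364  0.9395] slope 20.03 az 23.5 rms 1.27
  rect in plane [624.   12.4  66. ] ring px 242.0 212.5 242.00694274902344 212.68197631835938 -> [622.9  12.8  65.7] [623.1  12.7  65.8]
  rect ((623.1354370117188, 12.501106262207031), (132.24996948242188, 109.94956970214844), 22.89266014099121)
scene 2218 1582 n [-0.3179 -0.1322  0.9389] slope 20.14 az 22.6 rms 1.21
  rect in plane [619.9  18.7  66.2] ring px 256.0 273.0 255.96754455566406 273.3326416015625 -> [622.7  14.1  66.5] [622.1  14.5  66.4]
  rect ((621.4287719726562, 16.421913146972656), (132.49810791015625, 116.71820068359375), 22.538869857788086)
bright px 61 327 340 226 239
probe top rect @145 ((569.562744140625, -172.8506622314453), (22.65123176574707, 22.84822654724121), 70.89590454101562)
60 [ 567.72876185 -169.51047382  143.66347005] ((569.8135986328125, -172.47874450683594), (22.66893196105957, 22.891502380371094), 73.51148986816406)
```

View pics/crop2.png

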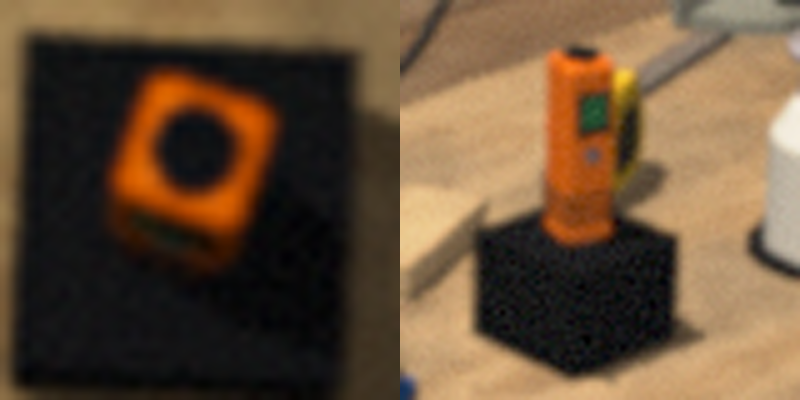

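The right half shows the probe upright in its stand, at about crop (580,145). The left half shows the top face at crop (195,145), with its flats turned to about 72° world yaw.

- **Probe axis:** (569.5, -173.5).
- **Dish:** (544.5, -345).
- **Spot:** (622.9, 13.3, 66).
- **Face normal:** (-0.316, -0.134, 0.939).

Next is a planning helper.

```bash
cat > plan.py <<'E'
import sys
from h import manip,np
from scipy.spatial.transform import Rotation as R
def plan(pos,rot,g,tmax=38,amax=8.3,n=None):
    s=manip.read_state();p=np.array(s['eef_pos']);r=R.from_euler('xyz',s['eef_rot'])
    print('t',s['clock'],'pos',p.round(1),'rot',np.array(s['eef_rot']).round(4),'F',np.array(s['wrist_force']).round(1),'gap',round(s['finger_gap'],1),'ff',round(s['finger_force'],1))
    N=n or int(max(np.ceil(np.linalg.norm(pos-p)/tmax),np.ceil(np.degrees((r.inv()*rot).magnitude())/amax),1))
    for k in range(N):
        w=(r.inv()*rot).as_rotvec()/(N-k)/np.radians(45);t=r.inv().apply((pos-p)/(N-k))/40
        w,t=w.round(3),t.round(3);print([*w.tolist(),*t.tolist(),g],end=',\n')
        p=p+r.apply(t*40);r=r*R.from_rotvec(w*np.radians(45))
down=lambda yaw:R.from_euler('xyz',[np.pi,0,np.radians(yaw)])
E
python3 -c "
from plan import *
plan(np.array([569.5,-173.5,400]),down(72),-1)"
```

```text
t 0.1 pos [ 213.  -507.   404.2] rot [-3.1406e+00 -1.0000e-04  3.9780e-01] F [-1.6  0.4 -0.4] gap 93.7 ff 0.0
[-0.0, -0.0, -0.084, 0.88, -0.326, 0.008, -1],
[-0.0, -0.0, -0.084, 0.9, -0.267, 0.008, -1],
[-0.0, -0.0, -0.084, 0.916, -0.207, 0.008, -1],
[-0.0, -0.0, -0.084, 0.927, -0.146, 0.009, -1],
[-0.0, -0.0, -0.084, 0.935, -0.085, 0.008, -1],
[-0.0, -0.0, -0.084, 0.939, -0.023, 0.009, -1],
[-0.0, -0.0, -0.084, 0.938, 0.039, 0.008, -1],
[-0.0, -0.0, -0.084, 0.933, 0.101, 0.009, -1],
[-0.0, -0.0, -0.084, 0.925, 0.162, 0.008, -1],
[-0.0, -0.0, -0.084, 0.912, 0.222, 0.009, -1],
[-0.0, -0.0, -0.085, 0.895, 0.282, 0.008, -1],
[-0.0, -0.0, -0.084, 0.875, 0.341, 0.009, -1],
[-0.001, -0.001, -0.085, 0.85, 0.399, 0.008, -1],
```

Emit:
step_arm:
  increments:
    - [[0,0,-0.084,0.88,-0.326,0.008,-1],[0,0,-0.084,0.9,-0.267,0.008,-1],[0,0,-0.084,0.916,-0.207,0.008,-1],[0,0,-0.084,0.927,-0.146,0.009,-1],[0,0,-0.084,0.935,-0.085,0.008,-1]]

```text
clock: 0.6
eef_pos: [351.0, -377.6, 402.8]
eef_rot: [-3.141, -0.0, 0.73]
wrist_force: [0.8, -0.0, 0.2]
finger_gap: 93.9
finger_force: 0.0
```

Emit:
step_arm:
  increments:
    - [[0,0,-0.084,0.939,-0.023,0.009,-1],[0,0,-0.084,0.938,0.039,0.008,-1],[0,0,-0.084,0.933,0.101,0.009,-1],[0,0,-0.084,0.925,0.162,0.008,-1],[0,0,-0.084,0.912,0.222,0.009,-1]]

```text
clock: 1.1
eef_pos: [488.2, -249.2, 401.0]
eef_rot: [-3.141, -0.0, 1.06]
wrist_force: [0.5, -1.2, -0.4]
finger_gap: 94.4
finger_force: 0.0
```

Emit:
step_arm:
  increments:
    - [[0,0,-0.085,0.895,0.282,0.008,-1],[0,0,-0.084,0.875,0.341,0.009,-1],[0,0,-0.085,0.85,0.399,0.008,-1],[0,0,0,0,0,0,-1],[0,0,0,0,0,0,-1]]

```text
clock: 1.6
eef_pos: [569.7, -173.1, 399.6]
eef_rot: [-3.14, 0.0, 1.258]
wrist_force: [-0.2, 0.2, 1.6]
finger_gap: 93.7
finger_force: 0.0
```

```bash
python3 -c "
from plan import *
plan(np.array([569.5,-173.5,287]),down(72),-1,30)
print(manip.read_state()['joints'].round(2))"
```

```text
t 1.6 pos [ 569.7 -173.1  399.6] rot [-3.1404e+00  1.0000e-04  1.2577e+00] F [-0.2  0.2  1.6] gap 93.7 ff 0.0
[-0.0, 0.0, 0.0, -0.002, 0.0, 0.704, -1],
[-0.0, 0.0, 0.0, -0.003, 0.0, 0.704, -1],
[-0.001, 0.0, 0.001, -0.002, 0.001, 0.704, -1],
[-0.0, 0.0, 0.0, -0.003, -0.0, 0.704, -1],
[-0.36  0.41  1.39 -0.    1.35 -0.04]
```

Emit:
step_arm:
  increments:
    - [[0,0,0,-0.002,0,0.704,-1],[0,0,0,-0.002,0,0.704,-1],[0,0,0,-0.003,0,0.704,-1],[0,0,0,-0.003,0,0.704,-1],[0,0,0,0,0,0,-1]]

```text
clock: 2.1
eef_pos: [568.1, -174.7, 284.3]
eef_rot: [-3.135, -0.0, 1.255]
wrist_force: [-0.3, 0.8, 0.5]
finger_gap: 94.0
finger_force: 0.0
```

Emit:
step_arm:
  increments:
    - [[0,0,0,0,0,0,1],[0,0,0,0,0,0,1],[0,0,0,0,0,0,1],[0,0,0,0,0,0,1],[0,0,0,0,0,0,1]]
  newtons: 30

```text
clock: 2.6
eef_pos: [569.4, -173.9, 288.2]
eef_rot: [3.141, 0.0, 1.257]
wrist_force: [0.2, -1.0, 0.3]
finger_gap: 57.4
finger_force: 0.0
```

Emit:
step_arm:
  increments:
    - [[0,0,0,0,0,0,1],[0,0,0,0,0,0,1],[0,0,0,0,0,0,1],[0,0,0,0,0,0,1],[0,0,0,0,0,0,1]]

```text
clock: 3.1
eef_pos: [569.4, -173.9, 287.6]
eef_rot: [-3.141, 0.0, 1.257]
wrist_force: [-0.6, -0.7, -0.6]
finger_gap: 26.1
finger_force: 30.0
```

The gap is 26.1 mm at 30 N, so the probe is gripped. Lifting straight up.

Emit:
step_arm:
  increments:
    - [[0,0,0,0,0,-0.4,1],[0,0,0,0,0,-0.6,1],[0,0,0,0,0,-0.6,1],[0,0,0,0,0,-0.7,1],[0,0,0,0,0,-0.7,1]]

```text
clock: 3.6
eef_pos: [569.3, -173.8, 408.4]
eef_rot: [-3.141, -0.0, 1.257]
wrist_force: [-0.6, 0.4, -1.3]
finger_gap: 25.9
finger_force: 30.0
```

Emit:
step_arm:
  increments:
    - [[0,0,0,0,0,-0.5,1],[0,0,0,0,0,0,1],[0,0,0,0,0,0,1],[0,0,0,0,0,0,1],[0,0,0,0,0,0,1]]

```text
clock: 4.1
eef_pos: [569.4, -173.9, 426.3]
eef_rot: [-3.14, -0.0, 1.257]
wrist_force: [0.6, -1.2, -1.1]
finger_gap: 26.0
finger_force: 30.0
```

Run:
```python
from plan import *
from h import *
a,b=shot('scene'),shot('top')
i=cv2.resize(a['frame'][150:310,270:430,::-1],(400,400),interpolation=cv2.INTER_CUBIC)
j=cv2.resize(b['frame'][170:290,280:400,::-1],(400,400),interpolation=cv2.INTER_CUBIC)
cv2.imwrite('pics/crop3.png',np.hstack([i,j]))
s=manip.read_state();print(s['eef_pos'],s['eef_rot'],s['wrist_force'],s['moment'])
p=cloud(a);h=cv2.cvtColor(a['frame'],cv2.COLOR_RGB2HSV)
m=(abs(p[...,0]-569)<60)&(abs(p[...,1]+174)<60)&(p[...,2]>70)&(p[...,2]<270)
for z in range(80,240,8):
    k=m&(abs(p[...,2]-z)<4);  v,u=np.nonzero(k)
    if k.sum()>2: print(z,k.sum(),p[k].mean(0).round(1),np.median(h[k],0),u.min(),u.max(),v.min(),v.max())
```

```text
[ 569.45865267 -173.90164025  426.79194071] [-3.14029965e+00 -7.63610650e-05  1.25704563e+00] [-0.9242908   0.82210209 -1.83263899] [-0.04154616 -0.06859551 -0.00406975]
152 17 [ 566.6 -167.5  152.2] [ 17. 152. 176.] 328 333 222 225
160 19 [ 566.3 -167.1  159.6] [ 17. 158. 155.] 328 333 219 223
168 27 [ 565.4 -166.3  168.5] [15. 40. 77.] 327 335 216 219
176 26 [ 564.9 -167.1  175.7] [50.  16.5 69. ] 327 335 213 216
184 33 [ 564.5 -166.   184.1] [60. 16. 68.] 327 335 209 213
192 23 [ 564.9 -166.1  191.4] [10. 95. 97.] 327 335 207 210
200 44 [ 562.3 -164.7  200.4] [ 11.  214.5 173. ] 325 338 202 207
208 44 [ 563.1 -164.5  207.8] [ 11.  210.5 142.5] 324 338 199 204
216 53 [ 563.7 -164.4  215.7] [ 11. 208. 145.] 324 339 195 201
224 46 [ 563.5 -163.5  223.8] [ 11. 208. 175.] 325 338 192 197
232 46 [ 563.  -162.5  232.3] [ 10.  133.5 187.5] 324 340 187 194
```

View pics/crop3.png

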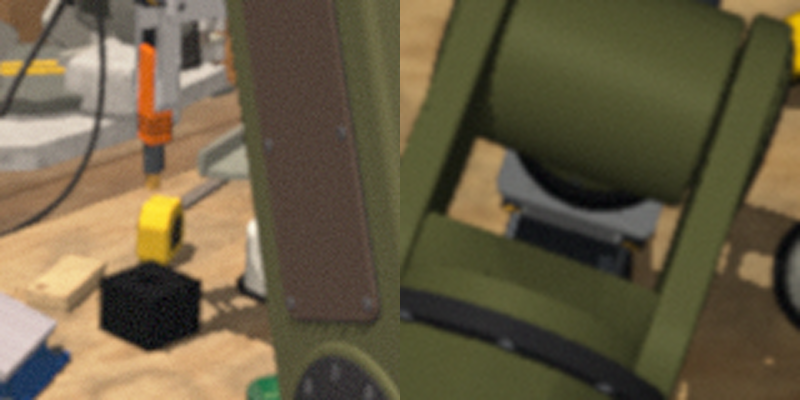

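The probe hangs straight in the gripper, clear of the stand. In the left half the brass tip is at crop (153,185), with its face at z≈148, which fits the kinematics (TCP minus 278.6). The right half is mostly hidden by the arm. Moving over the dish.

```bash
python3 -c "
from plan import *
plan(np.array([544.5,-345.3,426.5]),down(72),1,35)"
```

```text
t 4.2 pos [ 569.5 -173.9  426.8] rot [-3.1403e+00 -1.0000e-04  1.2570e+00] F [-0.9  0.8 -1.8] gap 25.9 ff 30.0
[-0.0, -0.0, 0.0, -0.854, 0.146, 0.001, 1],
[-0.0, -0.0, 0.0, -0.854, 0.146, 0.001, 1],
[-0.001, -0.0, 0.0, -0.853, 0.146, 0.001, 1],
[-0.0, -0.0, 0.0, -0.854, 0.145, 0.002, 1],
[-0.001, -0.0, 0.001, -0.853, 0.146, 0.001, 1],
```

Emit:
step_arm:
  increments:
    - [[0,0,0,-0.854,0.146,0,1],[0,0,0,-0.854,0.146,0,1],[0,0,0,-0.854,0.146,0,1],[0,0,0,-0.854,0.146,0,1],[0,0,0,-0.854,0.146,0,1]]

```text
clock: 4.7
eef_pos: [544.1, -346.8, 427.2]
eef_rot: [-3.141, -0.0, 1.257]
wrist_force: [0.4, 1.3, -1.3]
finger_gap: 25.7
finger_force: 30.0
```

Emit:
step_arm:
  increments:
    - [[0,0,0,0,0,0,1],[0,0,0,0,0,0.2,1],[0,0,0,0,0,0.2,1],[0,0,0,0,0,0.2,1],[0,0,0,0,0,0,1]]

```text
clock: 5.2
eef_pos: [544.7, -344.5, 402.0]
eef_rot: [-3.139, -0.001, 1.258]
wrist_force: [-0.1, -0.8, -2.1]
finger_gap: 25.6
finger_force: 30.0
```

Run:
```python
from plan import *
from h import *
plan(np.array([544.5,-345.3,392]),down(72),1,35)
a=shot('scene');b=shot('top')
i=cv2.resize(a['frame'][150:310,320:480,::-1],(400,400),interpolation=cv2.INTER_CUBIC)
j=cv2.resize(b['frame'][190:310,350:470,::-1],(400,400),interpolation=cv2.INTER_CUBIC)
cv2.imwrite('pics/crop4.png',np.hstack([i,j]))
```

```text
t 5.2 pos [ 544.7 -344.5  402. ] rot [-3.1393e+00 -8.0000e-04  1.2581e+00] F [-0.1 -0.8 -2.1] gap 25.6 ff 30.0
[-0.003, -0.001, 0.002, -0.02, 0.001, 0.249, 1],
```

View pics/crop4.png

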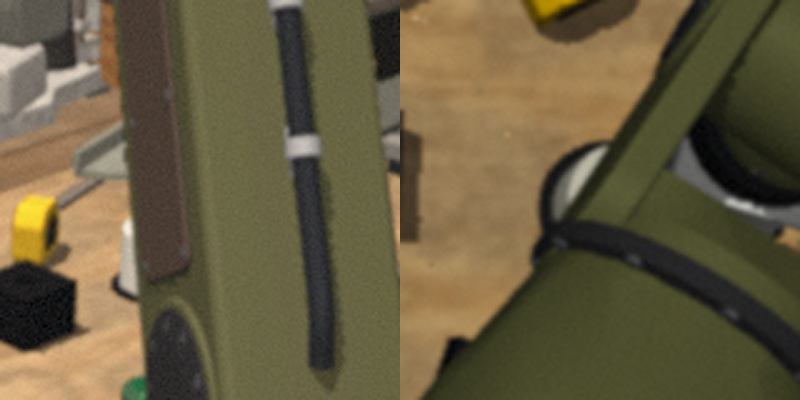

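Both views of the tip are hidden: the arm covers the dispenser at crop (130,250) on the left and (560,200) on the right. I'll go down slowly on kinematics and wrist force, with contact expected at TCP z ≈ 389.6.

Emit:
step_arm:
  increments:
    - [[0,0,0,0,0,0.1,1],[0,0,0,0,0,0.1,1],[0,0,0,0,0,0.08,1],[0,0,0,0,0,0,1],[0,0,0,0,0,0,1]]

```text
clock: 5.8
eef_pos: [544.5, -345.4, 392.4]
eef_rot: [-3.142, -0.0, 1.257]
wrist_force: [-0.6, 0.3, -0.7]
finger_gap: 25.9
finger_force: 30.0
```

Emit:
step_arm:
  increments:
    - [[0,0,0,0,0,0.05,1],[0,0,0,0,0,0.05,1],[0,0,0,0,0,0.05,1],[0,0,0,0,0,0,1],[0,0,0,0,0,0,1]]

```text
clock: 6.3
eef_pos: [544.5, -345.4, 386.6]
eef_rot: [3.141, 0.0, 1.257]
wrist_force: [0.0, -0.0, 0.1]
finger_gap: 25.6
finger_force: 30.0
```

Emit:
step_arm:
  increments:
    - [[0,0,0,0,0,0.05,1],[0,0,0,0,0,0.05,1],[0,0,0,0,0,0.03,1],[0,0,0,0,0,0,1],[0,0,0,0,0,0,1]]

```text
clock: 6.8
eef_pos: [544.5, -345.4, 381.4]
eef_rot: [3.141, 0.0, 1.257]
wrist_force: [0.6, -0.3, 1.1]
finger_gap: 25.6
finger_force: 30.0
```

Wrist force has risen by about 2.5 N since contact, as predicted. Continuing to z ≈ 375.

Emit:
step_arm:
  increments:
    - [[0,0,0,0,0,0.05,1],[0,0,0,0,0,0.05,1],[0,0,0,0,0,0.05,1],[0,0,0,0,0,0,1],[0,0,0,0,0,0,1]]

```text
clock: 7.3
eef_pos: [544.5, -345.4, 375.4]
eef_rot: [3.141, 0.0, 1.257]
wrist_force: [0.0, -0.7, 3.4]
finger_gap: 25.7
finger_force: 30.0
```

Emit:
step_arm:
  increments:
    - [[0,0,0,0,0,0.04,1],[0,0,0,0,0,0,1],[0,0,0,0,0,0,1],[0,0,0,0,0,0,1],[0,0,0,0,0,0,1]]

```text
clock: 7.8
eef_pos: [544.5, -345.4, 373.7]
eef_rot: [3.141, 0.0, 1.257]
wrist_force: [-0.1, -0.8, 3.7]
finger_gap: 25.8
finger_force: 30.0
```

```bash
python3 -c "
from h import *
for _ in range(3):
  s=manip.read_state();print(s['eef_pos'],s['wrist_force'],s['finger_gap'])"
```

```text
[ 544.47435531 -345.37250396  373.72158634] [-0.05552692 -0.77292502  3.67407673] 25.844561174544843
[ 544.47435531 -345.37250396  373.72158634] [-0.05552692 -0.77292502  3.67407673] 25.844561174544843
[ 544.47435531 -345.37250396  373.72158634] [-0.05552692 -0.77292502  3.67407673] 25.844561174544843
```

The total is about 5 N with the arm travelled 16 mm past contact, so the dish is fully down. Backing off upward.

Emit:
step_arm:
  increments:
    - [[0,0,0,0,0,-0.1,1],[0,0,0,0,0,-0.2,1],[0,0,0,0,0,-0.3,1],[0,0,0,0,0,-0.4,1],[0,0,0,0,0,-0.5,1]]

```text
clock: 8.3
eef_pos: [544.4, -345.3, 434.1]
eef_rot: [-3.14, -0.001, 1.257]
wrist_force: [0.1, -0.1, -1.4]
finger_gap: 26.1
finger_force: 30.0
```

Emit:
step_arm:
  increments:
    - [[0,0,0,0,0,-0.2,1],[0,0,0,0,0,0,1],[0,0,0,0,0,0,1],[0,0,0,0,0,0,1],[0,0,0,0,0,0,1]]

```text
clock: 8.8
eef_pos: [544.5, -345.4, 440.8]
eef_rot: [-3.14, -0.0, 1.257]
wrist_force: [-0.3, -0.5, -1.0]
finger_gap: 25.9
finger_force: 30.0
```

```bash
cat >> plan.py <<'E'
n=np.array([-.316,-.134,.939]);n/=np.linalg.norm(n);spot=np.array([622.9,13.2,66.0])
ax=np.cross([0,0,-1],-n);ax*=np.arcsin(np.linalg.norm(ax))/np.linalg.norm(ax)
rt=R.from_rotvec(ax)*down(72)
def goal(d,off=278.6): return spot+n*(off+d)
E
python3 -c "
from plan import *
print(rt.apply([0,0,1]),-n,goal(40))
plan(goal(45),rt,1,36)"
```

```text
[ 0.31607381  0.1340313  -0.93921933] [ 0.31607381  0.1340313  -0.93921933] [522.19888354 -29.50237217 365.2352796 ]
t 8.8 pos [ 544.5 -345.4  440.8] rot [-3.1403e+00 -4.0000e-04  1.2570e+00] F [-0.3 -0.5 -1. ] gap 25.9 ff 30.0
[-0.038, 0.032, 0.0, 0.812, -0.333, 0.198, 1],
[-0.038, 0.033, 0.0, 0.807, -0.339, 0.208, 1],
[-0.038, 0.032, 0.0, 0.802, -0.346, 0.219, 1],
[-0.037, 0.033, 0.0, 0.796, -0.352, 0.228, 1],
[-0.038, 0.032, 0.0, 0.79, -0.359, 0.238, 1],
[-0.037, 0.033, 0.0, 0.784, -0.366, 0.247, 1],
[-0.038, 0.032, 0.0, 0.777, -0.374, 0.257, 1],
[-0.037, 0.033, 0.0, 0.771, -0.381, 0.265, 1],
[-0.038, 0.032, 0.0, 0.764, -0.389, 0.274, 1],
```

Emit:
step_arm:
  increments:
    - [[-0.038,0.032,0,0.812,-0.333,0.198,1],[-0.038,0.033,0,0.807,-0.339,0.208,1],[-0.038,0.032,0,0.802,-0.346,0.219,1],[-0.037,0.033,0,0.796,-0.352,0.228,1],[-0.038,0.032,0,0.79,-0.359,0.238,1]]

```text
clock: 9.3
eef_pos: [530.8, -168.9, 401.5]
eef_rot: [2.992, -0.128, 1.266]
wrist_force: [1.2, 0.0, -1.2]
finger_gap: 25.8
finger_force: 30.0
```

Emit:
step_arm:
  increments:
    - [[-0.037,0.033,0,0.784,-0.366,0.247,1],[-0.038,0.032,0,0.777,-0.374,0.257,1],[-0.037,0.033,0,0.771,-0.381,0.265,1],[-0.038,0.032,0,0.764,-0.389,0.274,1],[0,0,0,0,0,0,1]]

```text
clock: 9.8
eef_pos: [520.0, -27.2, 369.3]
eef_rot: [2.872, -0.227, 1.291]
wrist_force: [-0.3, -1.4, -1.2]
finger_gap: 25.9
finger_force: 30.0
```

Emit:
step_arm:
  increments:
    - [[0,0,0,0,0,0,1],[0,0,0,0,0,0,1],[0,0,0,0,0,0,1]]

```text
clock: 10.1
eef_pos: [520.8, -31.1, 370.6]
eef_rot: [2.871, -0.226, 1.287]
wrist_force: [0.0, 0.3, -0.0]
finger_gap: 25.7
finger_force: 30.0
```

Run:
```python
from plan import *
from h import *
plan(goal(12),rt,1,36,n=1)
s=manip.read_state();z=R.from_euler('xyz',s['eef_rot']).apply([0,0,1]);tip=np.array(s['eef_pos'])+278.6*z;print('tip',tip,'exp',spot+45*n)
a=shot('scene');b=shot('top')
for c,nm in((a,'scene'),(b,'top')):
    q=np.linalg.inv(c['cam_to_world'])@np.r_[tip,1];q=c['mtx']@q[:3];print(nm,'tip px',q[:2]/q[2])
    q=np.linalg.inv(c['cam_to_world'])@np.r_[spot,1];q=c['mtx']@q[:3];print(nm,'spot px',q[:2]/q[2])
i=cv2.resize(a['frame'][200:300,200:300,::-1],(400,400),interpolation=cv2.INTER_CUBIC)
j=cv2.resize(b['frame'][160:260,200:300,::-1],(400,400),interpolation=cv2.INTER_CUBIC)
cv2.imwrite('pics/crop5.png',np.hstack([i,j]))
```

```text
t 10.1 pos [520.8 -31.1 370.6] rot [ 2.8706 -0.2264  1.2869] F [ 0.   0.3 -0. ] gap 25.7 ff 30.0
[0.002, 0.001, -0.0, 0.017, -0.017, 0.843, 1],
tip [609.23858939   5.85405091 109.04271618] exp [608.67667847   7.1685915  108.26487   ]
scene tip px [262.4523765  256.43655038]
scene spot px [256.21683392 273.3955914 ]
top tip px [242.15110341 215.7411134 ]
top spot px [241.7935814  212.63957527]
```

View pics/crop5.png

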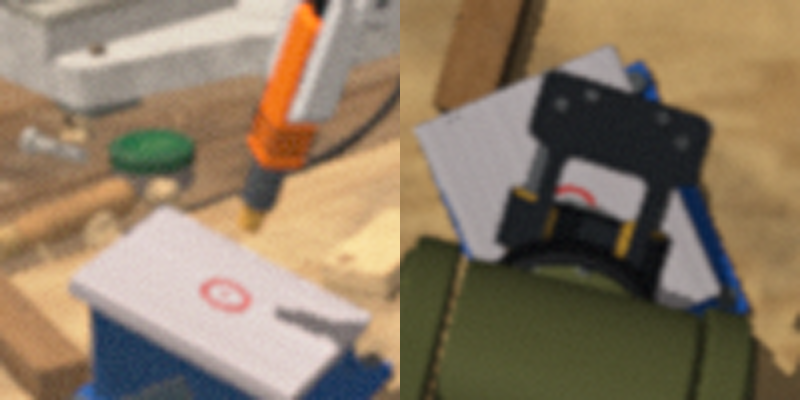

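The left crop has the brass tip at (248,228), which is scene pixel (262,257), against a prediction of (262.5,256.4). The ring is at crop (225,294), as predicted, so the alignment is good. Approaching along the probe's axis.

Emit:
step_arm:
  increments:
    - [[0.002,0.001,0,0.017,-0.017,0.2,1],[0,0,0,0,0,0.25,1],[0,0,0,0,0,0.25,1],[0,0,0,0,0,0.143,1],[0,0,0,0,0,0,1]]

```text
clock: 10.7
eef_pos: [531.0, -24.7, 337.6]
eef_rot: [2.874, -0.227, 1.288]
wrist_force: [0.3, -0.3, -1.1]
finger_gap: 26.0
finger_force: 30.0
```

Emit:
step_arm:
  increments:
    - [[0,0,0,0,0,0,1],[0,0,0,0,0,0,1],[0,0,0,0,0,0,1]]

```text
clock: 11.0
eef_pos: [530.9, -24.9, 339.2]
eef_rot: [2.872, -0.227, 1.288]
wrist_force: [0.7, -0.2, -1.6]
finger_gap: 25.8
finger_force: 30.0
```

```bash
cat > tip.py <<'E'
from plan import *
s=manip.read_state();z=R.from_euler('xyz',s['eef_rot']).apply([0,0,1]);tip=np.array(s['eef_pos'])+278.6*z;e=tip-spot
print('ang',np.degrees(np.arccos(-z@n)),'height',e@n,'lateral',e-n*(e@n),'F.n',np.array(s['wrist_force'])@n)
plan(goal(2),rt,1,36,n=1)
E
python3 tip.py
```

```text
ang 0.04909612534892691 height 12.18561110342202 lateral [0.09671542 1.00108825 0.17540777] F.n -1.6528087700097478
t 11.0 pos [530.9 -24.9 339.2] rot [ 2.8715 -0.2275  1.2884] F [ 0.7 -0.2 -1.6] gap 25.8 ff 30.0
[0.001, -0.001, 0.001, -0.021, 0.009, 0.255, 1],
```

Emit:
step_arm:
  increments:
    - [[0,0,0,-0.021,0.009,0.08,1],[0,0,0,0,0,0.1,1],[0,0,0,0,0,0.075,1],[0,0,0,0,0,0,1],[0,0,0,0,0,0,1]]

```text
clock: 11.5
eef_pos: [534.2, -24.3, 329.0]
eef_rot: [2.872, -0.227, 1.288]
wrist_force: [0.6, 0.2, -1.0]
finger_gap: 25.7
finger_force: 30.0
```

Emit:
step_arm:
  increments:
    - [[0,0,0,0,0,0.05,1],[0,0,0,0,0,0.05,1],[0,0,0,0,0,0,1],[0,0,0,0,0,0,1],[0,0,0,0,0,0,1]]

```text
clock: 12.0
eef_pos: [535.5, -23.8, 325.6]
eef_rot: [2.872, -0.227, 1.288]
wrist_force: [-0.3, -0.1, 1.5]
finger_gap: 25.7
finger_force: 30.0
```

```bash
python3 tip.py
```

```text
ang 0.042000280349388346 height -2.179868109128218 lateral [0.16225577 0.11394029 0.07086349] F.n 1.5188777312060036
t 12.0 pos [535.5 -23.8 325.6] rot [ 2.8717 -0.2274  1.2884] F [-0.3 -0.1  1.5] gap 25.7 ff 30.0
[0.001, -0.001, 0.001, -0.0, 0.0, -0.104, 1],
```

Contact is about 3 N, so the tip is about 2.5–3 mm in. Going 3.2 mm further to reach half-way.

Emit:
step_arm:
  increments:
    - [[0,0,0,0,0,0.04,1],[0,0,0,0,0,0.04,1],[0,0,0,0,0,0,1],[0,0,0,0,0,0,1],[0,0,0,0,0,0,1]]

```text
clock: 12.5
eef_pos: [536.5, -23.4, 322.5]
eef_rot: [2.872, -0.227, 1.288]
wrist_force: [-0.2, -0.3, 2.2]
finger_gap: 25.9
finger_force: 30.0
```

Emit:
step_arm:
  increments:
    - [[0,0,0,0,0,0,1],[0,0,0,0,0,0,1],[0,0,0,0,0,0,1],[0,0,0,0,0,0,1],[0,0,0,0,0,0,1]]

```text
clock: 13.0
eef_pos: [536.5, -23.4, 322.5]
eef_rot: [2.872, -0.227, 1.288]
wrist_force: [0.5, -0.3, 3.5]
finger_gap: 25.8
finger_force: 30.0
```

```bash
python3 tip.py
python3 - <<'E'
from h import *
a=shot('scene')
cv2.imwrite('pics/crop6.png',cv2.resize(a['frame'][220:300,210:310,::-1],(750,600),interpolation=cv2.INTER_CUBIC))
E
```

```text
ang 0.03776633973440322 height -5.494719725235235 lateral [0.09478959 0.12419941 0.04962325] F.n 3.1425188315832884
t 13.0 pos [536.5 -23.4 322.5] rot [ 2.8718 -0.2274  1.2884] F [ 0.5 -0.3  3.5] gap 25.8 ff 30.0
[0.0, -0.001, 0.001, 0.0, 0.001, -0.187, 1],
```

View pics/crop6.png

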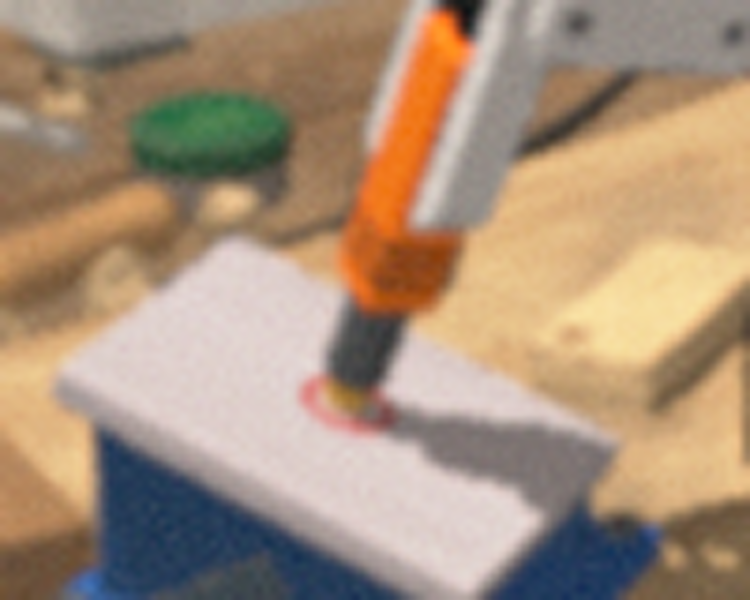

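The tip stands at crop (348,398), in the middle of the ring, which spans x from 302 to 397. The force is about 4.6 N with the tip about 5.5 mm in, square to the face. Handing in.

```bash
python3 -c "
from h import *
print(workorder.sign_off())"
```

```text
the job is handed in; nothing more can be done
None
```

The job is handed in, with no verdict returned: by wrist force and arm travel the dish went fully down and was released, and the gripper still holds the probe in the middle of the red ring, square to the face, tip about 5.5 mm in at roughly 4.6 N.

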